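# Find the lid that fits the flux pot and twist it home

### The job

The flux pot bolted to the brazing bench has lost its lid. Of the three loose brass lids, take the one that fits its neck, set it over the neck with its grip bar across the pot's two red marks, and twist it clockwise (seen from above) until it is locked fully home with the bar in line with the red marks. Leave the other two lids where they lie and let go of the pot's lid.

Things in the scene. Friction and masses are not known exactly. Their poses are not given: they have to be found in the camera images.
- pot: white pot, 108 mm across, bolted down. Origin: centre of underside on bench, z up. Shoulder at height 45 mm; steel neck 38 mm across to 69, tapering to 26 mm at its top, 79. Two lugs at the neck's +x and -x, 52 mm over both, 16 wide, heights 57-63; red marks on the shoulder show this x line. Lid home: its origin 47 mm above the pot's. Stops catch its tabs about 13 deg past in-line. Half turns are alike.
- lid_medium: brass bell lid, 77 mm over its flared rim, skirt 57 mm inside. Origin: centre of underside, z up. Top face at 36 mm; black grip bar on it, height 36-64, 44 long (lid x), 16 wide (y). Tabs inside the rim at +x and -x, 45 mm apart, 10 wide, height 2-8: they pass the lugs with the bar 50-115 deg anticlockwise of the pot's x, else rest on them 14 mm too high; then turn clockwise under the lugs. About 0.16 kg.
- lid_narrow: brass lid of the same pattern, heights and grip bar as lid_medium (origin and axes alike), but 60 mm over its flared rim, skirt 40 mm inside, 28 mm between its tabs: too narrow to go over the neck.
- lid_wide: brass lid of the same pattern, heights and grip bar as lid_medium (origin and axes alike), but 100 mm over its flared rim, skirt 80 mm inside, 66 mm between its tabs: it drops over the neck but its tabs miss the lugs, so it never locks.
There are look-alikes about, which are no part of the job. What is shaped like the lid_medium but green or purple is not meant.

How it is judged:
By the outcome, as a careful person would: the job done as asked, in the order asked, and still so for the second after the job is handed in, with the robot touching nothing.
It also fails if it takes over 42 s, if anything falls off the work surface, if the arm or the gripper's body presses on something with over 40 N, if the wrist force passes 120 N, or if a joint passes its speed limit or range.

### The arm

A 6-joint arm with a two-finger parallel gripper is mounted at the origin on the work surface. World frame = base frame: x ahead of the robot, y to its left, z up, the work surface at z = 0. Lengths are in mm, angles in rad, forces in N, time in s.
With the tool pointing down it reaches from about 375 to 825 mm from the base axis. Payload 5.5 kg.
Tool frame: the origin (TCP) lies on the centre line of the jaws, within the pads' length; the fingertips stand 8 mm ahead of it and the grasp point (between the pads) lies 11 mm behind it; y points along the fingers, x is the direction in which the jaws open and shut, and the axes are right-handed (so a half turn about y gives the same grasp; the last joint's range is limited). The gripper opens to 85 mm and grips with 20 to 120 N. Pads are 22 mm wide; open, the fingers measure 114 mm over their backs; the gripper's body (76 mm by 85 mm) begins 54 mm behind the grasp point. The pads swing forward as they close: fully open they stand 13 mm farther back than shut.
Start: joints at [-1.304, 0.314, -0.047, 1.21, 0, 1.571], TCP at [158.184, -578.768, 239.299] pointing down, gripper open.
Joint ranges: [-2.67, 2.67], [-0.69, 1.73], [-1.03, 1.25], [-2.08, 2.16], [-1.42, 1.45], [-3.14, 3.14]. Speed limits (rad/s): [2.39, 2.39, 3.01, 3.14, 3.14, 3.14].

### API

Orientations are given as [roll, pitch, yaw] about the fixed x, y, z axes, in that order (R = Rz(yaw) Ry(pitch) Rx(roll)).
In Python, from rig import robot, eyes gives the robot as it stands.
- The arm moves only by the shell command python3 -m handwheel 'ROWS'. ROWS is JSON, a list of rows, each a list of 3 entries, a list of its own where there are three numbers: the closure, from -1 (fully open) to 1 (shut), then the shift along the tool's x, y, z scaled (see below), then the turn about the tool's y scaled (see below). A call has 1 to 12 rows; each row shifts and turns the commanded pose from where the row before left it, along the tool's axes as they then stand; what a row does not reach is not made up. The controller multiplies each number of a shift by 50 mm and each number of a turn by 0.5 rad. A row lasts 1/10 s, in which the tool goes at most 50 mm and 8.59 degrees, less where a joint would pass 70% of its speed; a pose out of reach is approached as far as the arm can. A call with a number of a shift or a turn outside -1 to 1 is refused whole. A call with a gripper value outside its range is refused whole. The fingers move at their own pace and stop on an object; the grip force is fixed at half the most. Time passes only in rows, so rows that do not move let the fingers close. It gives the time, the measured TCP pose, the force and the opening at its end, in the units of the state.
- robot.get_obs(): the state, without advancing time (a new reading comes with each control period).
- eyes.camera(name): name is "scene" or "top" or "wrist"; returns (picture, depth): 400x640x3 uint8, blue, green, red; 400x640 float32, mm along the optical axis (not along the pixel's ray), 0 where there is no reading.
- eyes.camera_model(name): a dict with "K" (3x3 intrinsics, pixels), "k1" (the pictures are not rectified: a ray, as slopes to the right and down, at radius r is drawn at 1 + k1 r^2 times it, then the intrinsics apply), "R" (3x3) and "t" (3): a world point X has camera coordinates R X + t; the wrist camera has in their place "tool_from_camera" (4x4, takes a point from camera to tool coordinates, whose origin is the TCP and whose axes are the tool frame's). Camera axes: x right, y down, z forward; pixel columns grow to the right and rows downward; lengths in mm; the calibration is good to about 2 mm. A picture is of the moment at which its call begins: read the wrist's pose just before it. camera_model takes no time and is no camera call.
- robot.close_job(): hands the job in, once; it reports no verdict.
The state is a dict: "clock": time; "qpos": joint angles; "qvel": joint speeds; "joint_torque": joint torques, N m; "ee_pos": TCP position; "tcp_rot": TCP orientation; "contact_force": force on the tool from outside, world axes, zero at the start; "moment": the same for the moment, N m; "width": opening from 0.0 (shut) to 1.0 (fully open).
Only numpy, scipy, OpenCV 4.12 (cv2) and the standard library are available. Lean on these libraries where they do the work, as an engineer would, in place of code of your own. Each camera call takes 0.05 s, during which the arm holds its last target.

## Working session

There is one attempt and no reset: what is moved stays moved. The work goes in short steps, Python scripts to look and compute and a shell command to move; the robot and the scene stay as the last step left them, time stands still between calls to the robot, and variables do not carry over. Pictures are saved under pics/ and viewed, and the job is handed in when it is done.

```bash
ls; mkdir -p pics
python3 - <<'E'
from rig import robot, eyes
import cv2,numpy as np
print(robot.get_obs())
for n in ("scene","top","wrist"):
    p,d=eyes.camera(n); cv2.imwrite(f"pics/{n}0.png",p); np.savez(f"pics/{n}0.npz",p=p,d=d)
    m=eyes.camera_model(n); print(n,{k:np.round(v,4).tolist() for k,v in m.items()})
E
```

```text
pics
{'clock': 0.0, 'qpos': array([-1.30395838e+00,  3.14217000e-01, -4.81034741e-02,  1.21021604e+00,
        3.48987853e-06,  1.57077852e+00]), 'qvel': array([ 0.00011038, -0.00124261,  0.00060935,  0.00068885,  0.00085896,
        0.00058136]), 'joint_torque': array([-1.64913989e-03, -5.39591074e+01,  3.39747405e+01,  1.93018484e-02,
       -2.87904390e-05,  1.51214022e-05]), 'ee_pos': array([ 158.05613799, -578.2001524 ,  238.42928521]), 'tcp_rot': array([-1.57079281,  0.00174019, -1.30394058]), 'contact_force': array([ 0.67780246, -0.56824267, -1.01626882]), 'moment': array([0.00844759, 0.00590434, 0.0211498 ]), 'width': 0.9974912751190144}
scene {'K': [[372.4849, 0.0, 321.1315], [0.0, 372.4849, 205.0734], [0.0, 0.0, 1.0]], 'k1': -0.0706, 'R': [[-0.553, 0.833, -0.015], [0.4942, 0.3135, -0.8108], [-0.6708, -0.4558, -0.5851]], 't': [295.3256, -264.6654, 1206.8281]}
top {'K': [[391.9045, 0.0, 322.9272], [0.0, 391.9045, 201.427], [0.0, 0.0, 1.0]], 'k1': -0.0896, 'R': [[-0.0264, -0.9992, -0.0284], [-0.9903, 0.0301, -0.1359], [0.1366, 0.0245, -0.9903]], 't': [30.1739, 549.4317, 637.6347]}
wrist {'K': [[341.5078, 0.0, 318.5316], [0.0, 341.5078, 195.7872], [0.0, 0.0, 1.0]], 'k1': 0.0106, 'tool_from_camera': [[1.0, -0.0, 0.0008, -1.2609], [-0.0007, -0.261, 0.9653, -133.9363], [0.0002, -0.9653, -0.261, 66.38], [0.0, 0.0, 0.0, 1.0]]}
```

View pics/scene0.png

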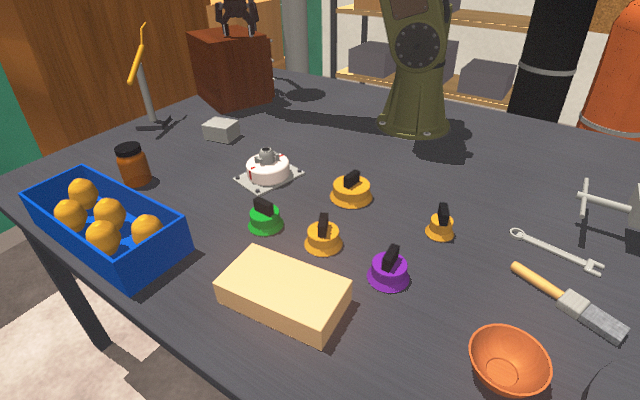

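View pics/top0.png

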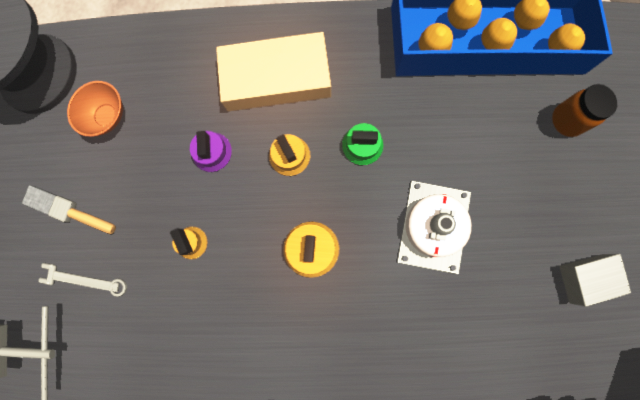

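View pics/wrist0.png

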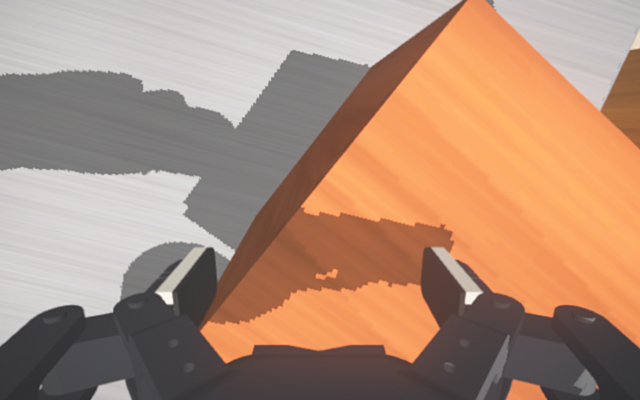

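Candidates in the top view are brass at (290,154), (312,249) and (189,242). Green (363,143) and purple (209,150) are decoys. By apparent size, (290,154) should be the medium lid, which I'll check by measuring the rims.

```bash
cat > h.py <<'E'
from rig import robot, eyes
import cv2,numpy as np
from scipy.spatial.transform import Rotation as Ro
def rays(n,uv):
    m=eyes.camera_model(n);K=np.array(m["K"],float)
    return cv2.undistortPoints(np.array(uv,float).reshape(-1,1,2),K,np.array([m["k1"],0,0,0,0],float)).reshape(-1,2)
def pose(n,o=None):
    m=eyes.camera_model(n)
    if n!="wrist":
        R=np.array(m["R"]);t=np.array(m["t"]);return R.T,-R.T@t
    T=np.array(m["tool_from_camera"]);Rt=Ro.from_euler("xyz",o["tcp_rot"]).as_matrix()
    return Rt@T[:3,:3],Rt@T[:3,3]+o["ee_pos"]
def plane(n,uv,z,o=None):
    s=rays(n,uv);A,c=pose(n,o)
    d=np.c_[s,np.ones(len(s))]@A.T
    return c+d*((z-c[2])/d[:,2])[:,None]
def cloud(n,d,uv,o=None):
    uv=np.array(uv,int);s=rays(n,uv);z=d[uv[:,1],uv[:,0]]
    A,c=pose(n,o);return (np.c_[s,np.ones(len(s))]*z[:,None])@A.T+c
E
python3 - <<'E'
from h import *
f=np.load("pics/top0.npz");p,d=f["p"],f["d"]
hsv=cv2.cvtColor(p,cv2.COLOR_BGR2HSV)
for nm,c in dict(A=(290,154),B=(312,249),C=(189,242)).items():
    br=(cv2.inRange(hsv,(12,120,60),(32,255,255)))
    Y,X=np.mgrid[:400,:640];near=np.hypot(X-c[0],Y-c[1])<36
    uv=np.c_[X[near],Y[near]];P=cloud("top",d,uv)
    isb=br[uv[:,1],uv[:,0]]>0; isk=p[uv[:,1],uv[:,0]].max(1)<60
    b=P[isb]; k=P[isk&(P[:,2]>50)]
    (cx,cy),(w,h),a=cv2.minAreaRect(k[:,:2].astype(np.float32))
    q=cv2.boxPoints(((cx,cy),(w,h),a)); e=q[1]-q[0] if np.hypot(*(q[1]-q[0]))>np.hypot(*(q[2]-q[1])) else q[2]-q[1]
    print(nm,"rim extents",np.ptp(b[:,:2],axis=0).round(),"ctr",((b.max(0)+b.min(0))/2).round(1),"bar",round(cx,1),round(cy,1),round(w),round(h),"ang",round(np.degrees(np.arctan2(e[1],e[0]))%180,1),"z",np.percentile(k[:,2],[50,95]).round())
    t=b[(b[:,2]>30)&(b[:,2]<40)];print("  topface",((t.max(0)+t.min(0))/2).round(1),np.ptp(t,axis=0).round())
c=(441,224)
near=(np.hypot(X-c[0],Y-c[1])<50)
for lo,hi in (((0,120,80),(8,255,255)),((172,120,80),(180,255,255))):
    r=cv2.inRange(hsv,lo,hi)*near.astype(np.uint8)
    n,l,s,ce=cv2.connectedComponentsWithStats(r)
    for i in range(1,n):
        if s[i,4]>5: print("red",ce[i].round(1),s[i,4],plane("top",[ce[i]],45).round(1))
uv=np.c_[X[near],Y[near]];P=cloud("top",d,uv)
w=P[(P[:,2]>40)&(P[:,2]<50)];print("shoulder",((w.max(0)+w.min(0))/2).round(1),np.ptp(w,axis=0).round(1))
w=P[(P[:,2]>76)];print("neck top",w.mean(0).round(1),len(w),np.ptp(w,axis=0).round(1))
w=P[(P[:,2]>53)&(P[:,2]<66)];print("lug",w.mean(0).round(1),len(w),np.ptp(w,axis=0).round(1))
cv2.imwrite("pics/crop1.png",np.hstack([cv2.resize(p[110:200,240:340],None,fx=4,fy=4,interpolation=3),cv2.resize(p[180:270,395:490],None,fx=4,fy=4,interpolation=3)]))
E
```

```text
A rim extents [227. 116.] ctr [571.2  56.  352.1] bar 623.8 66.1 1 10 ang 120.5 z [55. 60.]
  topface [643.1  75.1  35. ] [62. 59. 10.]Traceback (most recent call last):
  File "<stdin>", line 12, in <module>
    return _quantile_unchecked(
        a, q, axis, out, overwrite_input, method, keepdims, weights)
    return _ureduce(a,
                    func=_quantile_ureduce_func,
    ...<5 lines>...
                    overwrite_input=overwrite_input,
                    method=method)
    r = func(a, **kwargs)
    result = _quantile(arr,
                       quantiles=q,
    ...<2 lines>...
                       out=out,
                       weights=wgt)
    slices_having_nans = np.isnan(arr[-1, ...])
                                  ~~~^^^^^^^^^
IndexError: index -1 is out of bounds for axis 0 with size 0
```

Depth is unreliable on the brass and black parts, so I'll cast rays onto planes at known heights.

Run:
```python
from h import *
f=np.load("pics/top0.npz");p,d=f["p"],f["d"]
hsv=cv2.cvtColor(p,cv2.COLOR_BGR2HSV)
Y,X=np.mgrid[:400,:640]
br=cv2.inRange(hsv,(12,150,60),(32,255,255))
for nm,c in dict(A=(290,154),B=(312,249),C=(189,242)).items():
    near=(np.hypot(X-c[0],Y-c[1])<36).astype(np.uint8)
    m=br*near
    ct=max(cv2.findContours(m,0,1)[0],key=cv2.contourArea)
    hull=cv2.convexHull(ct); fill=cv2.fillConvexPoly(np.zeros_like(m),cv2.dilate(m,None)*0+0 if 0 else hull,255) if 0 else cv2.fillConvexPoly(np.zeros((400,640),np.uint8),hull,255)
    Q=plane("top",ct.reshape(-1,2),3)[:,:2].astype(np.float32)
    print(nm,"outline z3 circle",cv2.minEnclosingCircle(Q))
    k=((p.max(2)<45)&(cv2.dilate(fill,np.ones((25,25)))>0)).astype(np.uint8)*255
    kc=[x for x in cv2.findContours(k,0,1)[0] if cv2.contourArea(x)>30]
    for x in kc:
        if cv2.contourArea(x)<50: continue
        x=x.reshape(-1,2); G=plane("top",x,64)[:,:2].astype(np.float32)
        print("  dark",x.min(0),x.max(0),"rect",cv2.minAreaRect(G))
c=(441,224)
near=(np.hypot(X-c[0],Y-c[1])<50)
for lo,hi in (((0,120,80),(8,255,255)),((172,120,80),(180,255,255))):
    r=cv2.inRange(hsv,lo,hi)*near.astype(np.uint8)
    n,l,s,ce=cv2.connectedComponentsWithStats(r)
    for i in range(1,n):
        if s[i,4]>5: print("red",ce[i].round(1),s[i,4],plane("top",[ce[i]],45).round(1))
cv2.imwrite("pics/crop1.png",np.hstack([cv2.resize(p[110:200,240:340],None,fx=4,fy=4,interpolation=3),cv2.resize(p[180:270,395:490],None,fx=4,fy=4,interpolation=3)]))
```

```text
A outline z3 circle ((644.8394775390625, 75.16576385498047), 39.47543716430664)
B outline z3 circle ((469.9159851074219, 39.575504302978516), 49.62260437011719)
C outline z3 circle ((486.8725280761719, 257.9389343261719), 29.107738494873047)
  dark [179 230] [190 253] rect ((487.0755920410156, 246.37469482421875), (40.538211822509766, 11.825432777404785), 13.551640510559082)
red [444.3 199.2] 19 [[ 546.6 -192.8   45. ]]
red [436.1 250.3] 19 [[ 460.6 -173.3   45. ]]
```

```bash
sleep 1
```

```text
(no output)
```

View pics/crop1.png

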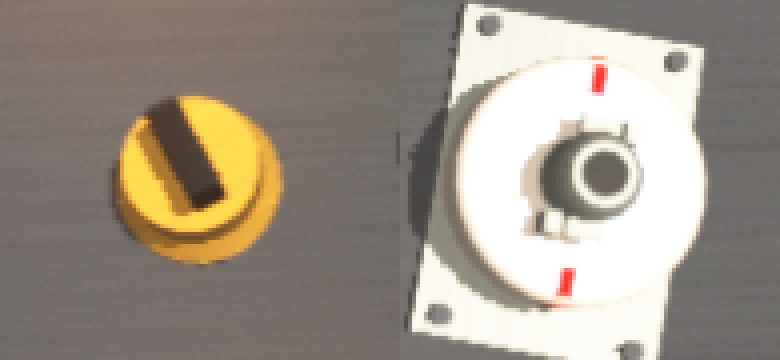

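A's rim measures 79 mm, so it is lid_medium (77 mm). B at 99 mm is the wide lid and C at 58 mm the narrow one. The crop shows A is brass, with its bar running from about (282,136) to (292,159) in the top image. The pot is centred near (504,-183), with its x line at about -12.8°. Next I'll move over lid A for a closer look.

```bash
python3 -m handwheel '[[-1,[0,-0.8,0],0],[-1,[-0.55,0,0.7],0],[-1,[-0.55,0,0.7],0],[-1,[-0.55,0,0.7],0],[-1,[-0.55,0,0.7],0],[-1,[-0.55,0,0.7],0],[-1,[-0.55,0,0.7],0],[-1,[-0.55,0,0.7],0],[-1,[-0.55,0,0.7],0],[-1,[-0.55,0,0.7],0]]'
python3 - <<'E'
from h import *
o=robot.get_obs();t=np.array([645,75,210.])
R=Ro.from_euler("xyz",o["tcp_rot"]).as_matrix();print(o["clock"],o["ee_pos"],o["tcp_rot"],(R.T@(t-o["ee_pos"])/50).round(2),o["qpos"])
E
```

```text
clock: 1.15
ee_pos: [397.4, -255.3, 279.2]
tcp_rot: [-1.571, -0.0, -1.304]
contact_force: [-0.2, -1.4, 0.9]
width: 1.005
1.15 [ 397.40958771 -255.30863121  279.22608083] [-1.57081036e+00 -2.74770654e-05 -1.30415649e+00] [-5.07  1.38  6.52] [-5.71016893e-01  5.85079927e-02 -2.67133935e-01  1.24514337e+00
 -2.88129697e-05  2.30393592e+00]
```

```bash
python3 -m handwheel '[[-1,[-0.56,0.15,0.72],0],[-1,[-0.56,0.15,0.72],0],[-1,[-0.56,0.15,0.72],0],[-1,[-0.56,0.15,0.72],0],[-1,[-0.56,0.15,0.72],0],[-1,[-0.56,0.15,0.72],0],[-1,[-0.56,0.15,0.72],0],[-1,[-0.56,0.15,0.72],0],[-1,[-0.56,0.15,0.72],0],[-1,[0,0,0],-0.2],[-1,[0,0,0],0]]'
cat > look.py <<'E'
import sys
from h import *
n=sys.argv[1]
o=robot.get_obs();p,d=eyes.camera("wrist");cv2.imwrite(f"pics/{n}.png",p);np.savez(f"pics/{n}.npz",p=p,d=d,ee_pos=o["ee_pos"],tcp_rot=o["tcp_rot"])
print(o["clock"],o["ee_pos"].round(1),o["tcp_rot"].round(4),o["qpos"].round(3),o["width"],o["contact_force"].round(1))
E
python3 look.py w1
```

```text
clock: 2.25
ee_pos: [642.8, 72.8, 210.4]
tcp_rot: [-1.573, 0.0, -1.202]
contact_force: [-0.4, 0.1, 0.5]
width: 0.999
2.25 [642.8  72.8 210.4] [-1.5729e+00  4.0000e-04 -1.2015e+00] [ 0.113  0.416  0.033  1.19  -0.     2.885] 0.9991900372906957 [-0.4  0.1  0.5]
```

View pics/w1.png

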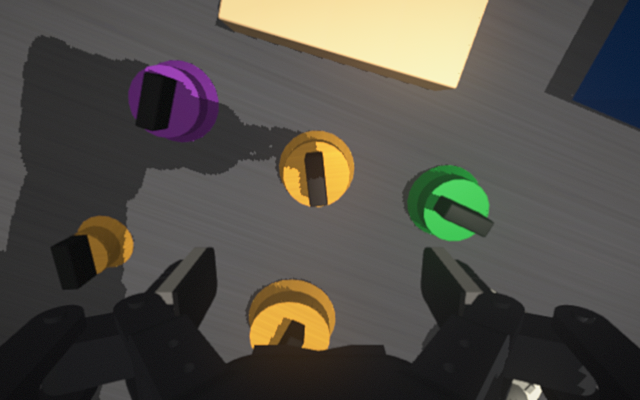

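The wrist view shows lid_medium at (316,170), with its bar at (316,178) nearly square to the jaws. Green is at (449,203), purple at (172,100), wide at (290,320) and narrow at (97,245).

Run:
```python
from h import *
f=np.load("pics/w1.npz");p=f["p"];o=dict(ee_pos=f["ee_pos"],tcp_rot=f["tcp_rot"])
hsv=cv2.cvtColor(p,cv2.COLOR_BGR2HSV)
m=cv2.inRange(hsv,(8,120,50),(32,255,255))[120:215,270:362]
ct=max(cv2.findContours(m,0,1)[0],key=cv2.contourArea).reshape(-1,2)+[270,120]
print(cv2.minEnclosingCircle(plane("wrist",ct,2,o)[:,:2].astype(np.float32)))
k=(hsv[...,2]<75)&(np.hypot(*(np.mgrid[:400,:640]-np.array([[[178]],[[316]]])))<36)
k=k.astype(np.uint8)[140:212,285:350]
c=max(cv2.findContours(k,0,1)[0],key=cv2.contourArea).reshape(-1,2)+[285,140]
print(c.min(0),c.max(0),cv2.minAreaRect(plane("wrist",c,64,o)[:,:2].astype(np.float32)))
cv2.imwrite("pics/crop2.png",cv2.resize(p[120:215,270:362],None,fx=6,fy=6,interpolation=2))
```

```text
((642.6317138671875, 76.36534118652344), 39.504215240478516)
[305 152] [326 206] ((645.7887573242188, 77.96015930175781), (46.12180709838867, 14.543646812438965), 26.81233024597168)
```

View pics/crop2.png

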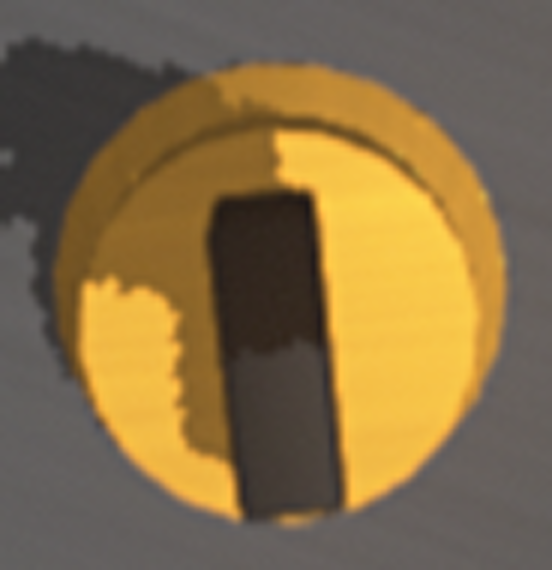

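Run:
```python
from h import *
f=np.load("pics/w1.npz");o=dict(ee_pos=f["ee_pos"],tcp_rot=f["tcp_rot"])
c=np.array([(210,235),(240,517),(318,232),(344,512)])/6+[270,120]-0.42
P=plane("wrist",c,64,o);print(P.round(1),P.mean(0))
for a,b in((0,1),(2,3)):
    e=P[a]-P[b];print(np.degrees(np.arctan2(e[1],e[0])),np.hypot(*e[:2]))
R=Ro.from_euler("xyz",o["tcp_rot"]).as_matrix();print((R.T@(np.array([643,76.3,48])-o["ee_pos"])/50).round(3), np.degrees(o["tcp_rot"][2]))
```

```text
[[658.8  92.5  64. ]
 [622.4  74.2  64. ]
 [664.6  78.7  64. ]
 [628.5  60.6  64. ]] [643.58350785  76.51990714  64.        ]
26.589835394571026 40.74188747690987
26.618797140013346 40.41294974123089
[-0.063  3.248  0.036] -68.84173617975571
```

```bash
python3 -m handwheel '[[-1,[-0.06,0.5,0.04],-0.19],[-1,[0,0.8,0],0],[-1,[0,0.8,0],0],[-1,[0,0.6,0],0],[-1,[0,0,0],0]]' && python3 look.py w2
```

```text
clock: 2.8
ee_pos: [639.5, 73.4, 72.7]
tcp_rot: [-1.578, 0.003, -1.112]
contact_force: [-0.9, -0.1, -1.5]
width: 0.998
2.8 [639.5  73.4  72.7] [-1.5785  0.0026 -1.1124] [ 0.114  0.507 -0.155  0.917 -0.     2.798] 0.9979321554705878 [-0.9 -0.1 -1.5]
```

View pics/w2.png

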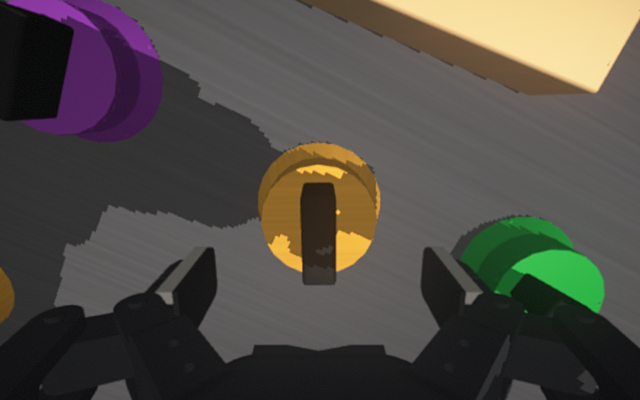

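Run:
```python
from h import *
f=np.load("pics/w2.npz");p=f["p"];o=dict(ee_pos=f["ee_pos"],tcp_rot=f["tcp_rot"])
c=np.array([(301,200),(336,200),(303,284),(334,284)])
P=plane("wrist",c,64,o);print(P.round(1))
o=robot.get_obs();print(o["ee_pos"],o["tcp_rot"])
v=cv2.resize(p[170:300,270:370],None,fx=5,fy=4.6);cv2.imwrite("pics/crop3.png",v)
```

```text
[[659.1  92.7  64. ]
 [665.8  79.1  64. ]
 [622.8  74.4  64. ]
 [629.2  61.5  64. ]]
[641.48678275  73.81502182  75.4909296 ] [-1.57481662e+00  1.33877584e-03 -1.11182806e+00]
```

View pics/crop3.png

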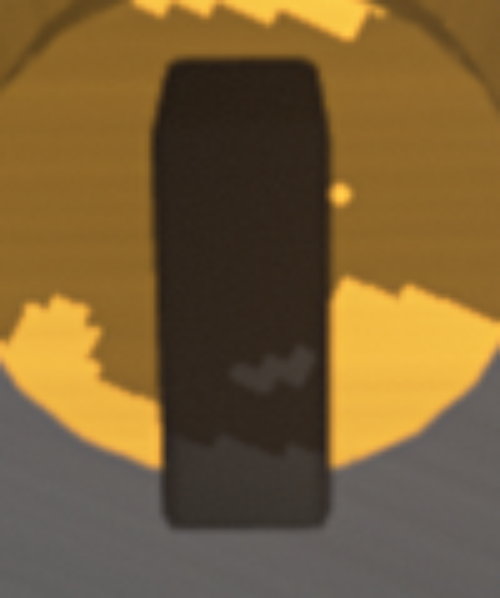

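```bash
python3 -m handwheel '[[-1,[-0.03,0.3,0.06],0],[-1,[0,0.22,0],0],[-1,[0,0,0],0],[1,[0,0,0],0],[1,[0,0,0],0],[1,[0,0,0],0],[1,[0,0,0],0],[1,[0,0,0],0],[1,[0,0,0],0]]' && python3 look.py w3
```

```text
clock: 3.75
ee_pos: [645.9, 77.9, 51.2]
tcp_rot: [-1.57, -0.0, -1.109]
contact_force: [-0.2, 1.8, 2.1]
width: 0.173
3.75 [645.9  77.9  51.2] [-1.5702 -0.     -1.1089] [ 0.12   0.532 -0.169  0.87   0.     2.8  ] 0.17274314374596533 [-0.2  1.8  2.1]
```

View pics/w3.png

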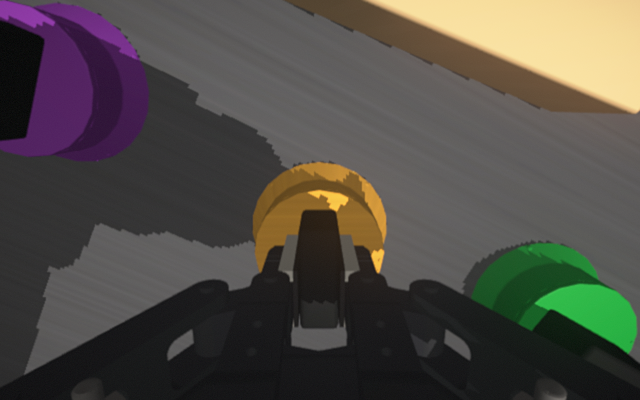

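```bash
python3 -m handwheel '[[1,[0,-0.4,0],0],[1,[0,-0.8,0],0],[1,[0,-0.9,0],-0.25],[1,[0,-0.9,0],-0.25],[1,[0,0,0],-0.25],[1,[0,0,0],-0.25],[1,[0,0,0],-0.25],[1,[0,0,0],0]]' && python3 look.py w4
```

```text
clock: 4.6
ee_pos: [645.3, 77.6, 200.3]
tcp_rot: [-1.571, 0.001, -0.484]
contact_force: [0.2, -0.1, -2.4]
width: 0.168
4.6 [645.3  77.6 200.3] [-1.5714e+00  8.0000e-04 -4.8370e-01] [ 0.12   0.425  0.023  1.17  -0.     2.174] 0.16829543677373054 [ 0.2 -0.1 -2.4]
```

View pics/w4.png

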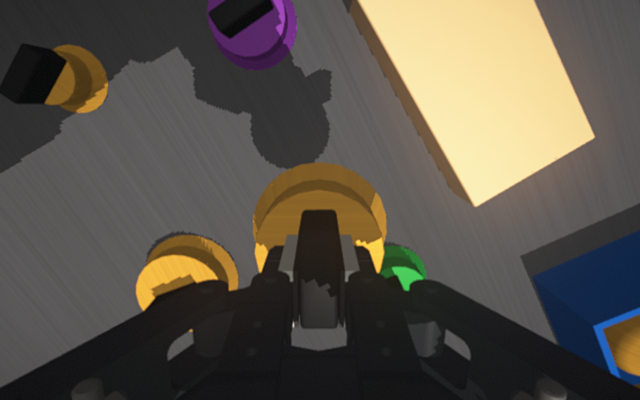

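```bash
python3 -m handwheel '[[1,[0,0,-0.95],0],[1,[0,0,-0.95],0],[1,[0,0,-0.95],0],[1,[0,0,-0.95],0],[1,[0,0,-0.95],0],[1,[0,0,-0.95],0],[1,[0,0,-0.95],0],[1,[0,0,-0.9],0],[1,[0,0,0],0],[1,[0,0,0],0]]' && python3 look.py w5
python3 - <<'E'
from h import *
from scipy.optimize import least_squares
p=np.load("pics/w4.npz")["p"];hsv=cv2.cvtColor(p,cv2.COLOR_BGR2HSV)
T=np.array(eyes.camera_model("wrist")["tool_from_camera"])
m=cv2.inRange(hsv,(10,120,40),(32,255,255));m[:, :245]=0;m[:,395:]=0;m[:150]=0;m[250:]=0
E=[]
for r in range(163,225):
    x=np.flatnonzero(m[r]); 
    if len(x): E+= [(x[0]-.5,r),(x[-1]+.5,r)]
for c in range(270,372): E.append((c,np.flatnonzero(m[:,c])[0]-.5))
s=rays("wrist",E);d=np.c_[s,np.ones(len(s))]@T[:3,:3].T
for yy in (51,49,46):
    P=T[:3,3]+d*((yy-T[1,3])/d[:,1])[:,None]
    f=least_squares(lambda q:np.hypot(P[:,0]-q[0],P[:,2]-q[1])-q[2],[0,0,38],loss="soft_l1");print(yy,f.x,np.abs(f.fun).mean())
E
```

```text
clock: 5.65
ee_pos: [469.4, -257.2, 200.6]
tcp_rot: [-1.57, 0.0, -0.489]
contact_force: [0.6, -0.0, -1.9]
width: 0.173
5.65 [ 469.4 -257.2  200.6] [-1.5703e+00  4.0000e-04 -4.8880e-01] [-0.502  0.212 -0.27   1.089  0.     1.558] 0.17261603970421038 [ 0.6 -0.  -1.9]
51 [-1.07766895e-02 -2.37081059e+00  3.83906575e+01] 0.1471228671791814
49 [-1.40647862e-02 -1.61989546e+00  3.79754815e+01] 0.1455327156737157
46 [-1.89970481e-02 -4.93524088e-01  3.73527174e+01] 0.14314743968421853
```

View pics/w5.png

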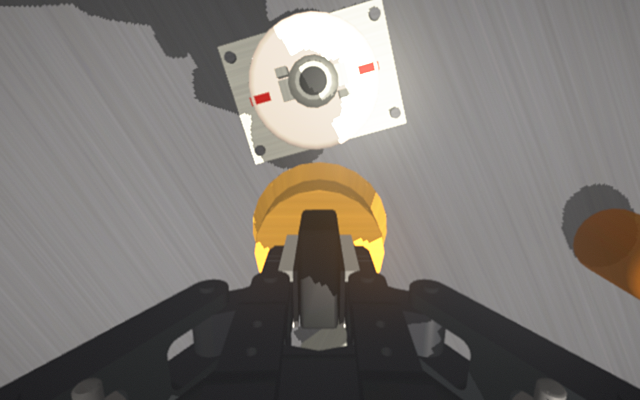

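The lid's centre sits at tool (x 0, z -2.4). The pot is in view: red marks at about (262,99) and (367,68), neck top at (315,80).

Run:
```python
from h import *
f=np.load("pics/w5.npz");p=f["p"];o=dict(ee_pos=f["ee_pos"],tcp_rot=f["tcp_rot"])
hsv=cv2.cvtColor(p,cv2.COLOR_BGR2HSV)
r=(cv2.inRange(hsv,(0,130,80),(8,255,255))|cv2.inRange(hsv,(172,130,80),(180,255,255)));r[160:]=0
n,l,s,ce=cv2.connectedComponentsWithStats(r)
M=[plane("wrist",[ce[i]],45,o)[0] for i in range(1,n) if s[i,4]>20];print([ce[i] for i in range(1,n) if s[i,4]>20],M)
M=sorted(M,key=lambda a:a[0]);e=M[1]-M[0];print("mid",(M[0]+M[1])/2,np.degrees(np.arctan2(e[1],e[0])),np.hypot(*e[:2]))
cv2.imwrite("pics/crop4.png",cv2.resize(p[0:160,215:415],None,fx=4,fy=3.75,interpolation=2))
```

```text
[array([366.15957447,  67.81914894]), array([261.92436975,  97.88235294])] [array([ 546.74233802, -191.43340497,   45.        ]), array([ 461.75423584, -172.27248661,   45.        ])]
mid [ 504.24828693 -181.85294579   45.        ] -12.705146859116272 87.12128502494828
```

View pics/crop4.png

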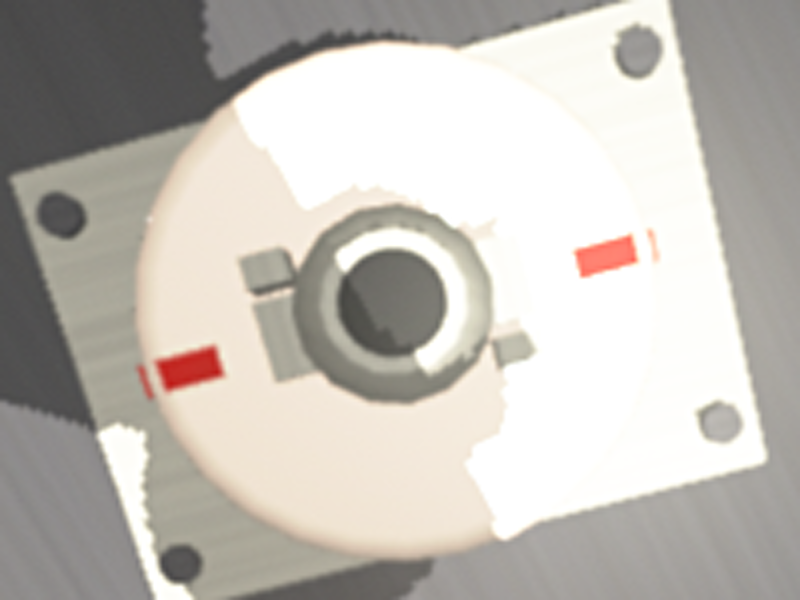

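```bash
python3 - <<'E'
from h import *
f=np.load("pics/w5.npz");o=dict(ee_pos=f["ee_pos"],tcp_rot=f["tcp_rot"])
print(plane("wrist",[(215+392/4-.4,302/3.75-.4)],79,o))
E
python3 -m handwheel '[[1,[-0.05,0,0.85],0],[1,[-0.04,0,0.85],0],[1,[0,0.6,0],0],[1,[0,0.4,0],0],[1,[0,0,0],0],[1,[0,0,0],0]]' && python3 look.py w6
python3 - <<'E'
from h import *
p,d=eyes.camera("scene");cv2.imwrite("pics/s6.png",cv2.resize(p[100:220,190:350],None,fx=5,fy=5))
p,d=eyes.camera("top");cv2.imwrite("pics/t6.png",cv2.resize(p[150:290,370:530],None,fx=5,fy=4))
o=robot.get_obs();print(o["ee_pos"],o["tcp_rot"])
E
```

```text
[[ 504.21131586 -181.72095526   79.        ]]
clock: 6.3
ee_pos: [505.8, -177.9, 150.9]
tcp_rot: [-1.571, 0.001, -0.483]
contact_force: [0.3, -0.2, -2.3]
width: 0.174
6.3 [ 505.8 -177.9  150.9] [-1.5707e+00  9.0000e-04 -4.8280e-01] [-0.338  0.248 -0.342  0.981  0.     1.715] 0.17355666027053812 [ 0.3 -0.2 -2.3]
[ 506.62589737 -179.2240057   152.14731191] [-1.57037989 -0.00208741 -0.48404273]
```

View pics/s6.png

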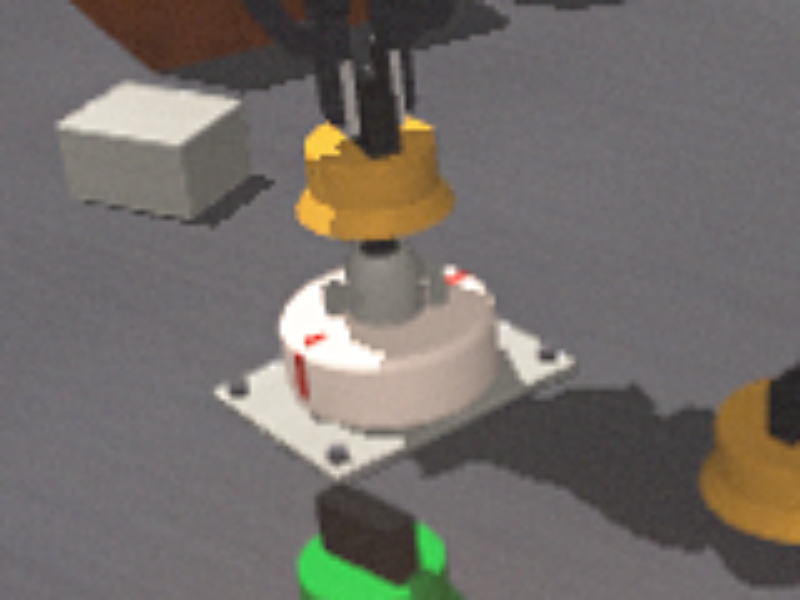

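View pics/w6.png

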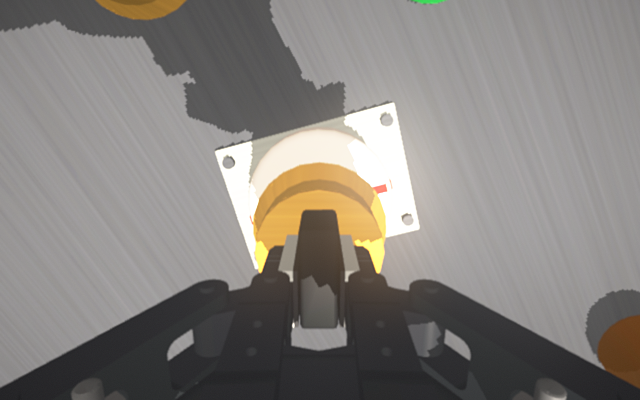

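```bash
python3 -m handwheel '[[1,[-0.02,0.2,-0.02],0],[1,[0,0.25,0],0],[1,[0,0.25,0],0],[1,[0,0,0],0],[1,[0,0,0],0]]'; python3 -m handwheel '[[1,[0,0.1,0],0],[1,[0,0.1,0],0],[1,[0,0.05,0],0],[1,[0,0,0],0]]'
```

```text
clock: 6.95
ee_pos: [503.6, -179.4, 115.0]
tcp_rot: [-1.571, 0.002, -0.484]
contact_force: [-0.4, -0.3, -2.3]
width: 0.175
clock: 7.35
ee_pos: [504.6, -179.9, 103.2]
tcp_rot: [-1.571, -0.001, -0.484]
contact_force: [0.8, -1.4, -2.0]
width: 0.173
```

```bash
python3 -m handwheel '[[1,[0,0.06,0],0],[1,[0,0.03,0],0],[1,[0,0,0],0],[1,[0,0,0],0]]';python3 -m handwheel '[[1,[0,0.03,0],0],[1,[0,0,0],0],[1,[0,0,0],0]]'
```

```text
clock: 7.75
ee_pos: [505.3, -180.1, 99.8]
tcp_rot: [-1.571, -0.003, -0.484]
contact_force: [0.0, -1.7, 6.0]
width: 0.174
clock: 8.05
ee_pos: [505.5, -180.1, 99.3]
tcp_rot: [-1.571, -0.003, -0.484]
contact_force: [-2.7, -0.0, 14.0]
width: 0.171
```

Seated: the contact force appeared at the home height with no catch on the lugs. I'll ease the load slightly and turn clockwise, shifting in x to keep the rotation about the lid's centre.

```bash
python3 -m handwheel '[[1,[0,-0.015,0],0],[1,[0.006,0,0],0.15],[1,[0.006,0,0],0.15],[1,[0.006,0,0],0.15],[1,[0.006,0,0],0.15],[1,[0,0,0],0]]'; python3 look.py w7
```

```text
clock: 8.65
ee_pos: [506.8, -180.1, 99.8]
tcp_rot: [-1.568, -0.002, -0.786]
contact_force: [-1.1, 1.4, 12.4]
width: 0.173
8.65 [ 506.8 -180.1   99.8] [-1.5683 -0.0022 -0.7855] [-3.420e-01  2.940e-01 -4.090e-01  8.650e-01  1.000e-03  2.014e+00] 0.17297765451048833 [-1.1  1.4 12.4]
```

```bash
python3 -m handwheel '[[1,[0.006,0,0],0.15],[1,[0.006,0,0],0.15],[1,[0.006,0,0],0.15],[1,[0.006,0,0],0.15],[1,[0.006,0,0],0.15],[1,[0.006,0,0],0.15],[1,[0,0,0],0]]'; python3 look.py w8
```

```text
clock: 9.4
ee_pos: [507.2, -181.4, 99.6]
tcp_rot: [-1.568, -0.0, -1.235]
contact_force: [-1.0, 1.5, 12.1]
width: 0.174
9.4 [ 507.2 -181.4   99.6] [-1.5684e+00 -3.0000e-04 -1.2354e+00] [-3.440e-01  2.960e-01 -4.060e-01  8.660e-01  1.000e-03  2.462e+00] 0.17443969343095658 [-1.   1.5 12.1]
```

View pics/w8.png

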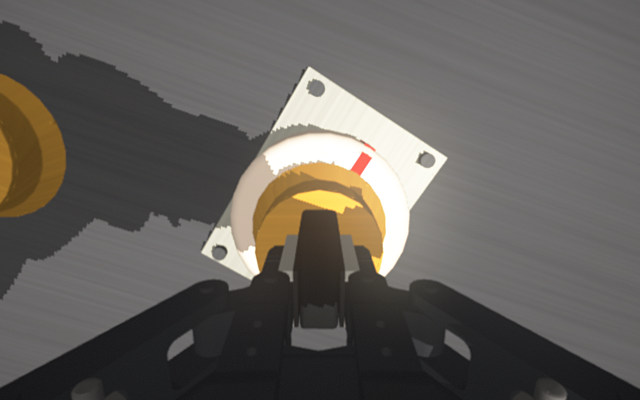

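```bash
python3 -m handwheel '[[1,[0.006,0,0],0.15],[1,[0.006,0,0],0.15],[1,[0.006,0,0],0.15],[1,[0.006,0,0],0.15],[1,[0.006,0,0],0.15],[1,[0.006,0,0],0.15],[1,[0.006,0,0],0.15],[1,[0,0,0],0.06],[1,[0,0,0],0],[1,[0,0,0],0]]'; python3 look.py w9
```

```text
clock: 10.45
ee_pos: [506.8, -183.8, 99.7]
tcp_rot: [-1.569, -0.0, -1.788]
contact_force: [-3.3, 0.9, 14.0]
width: 0.173
10.45 [ 506.8 -183.8   99.7] [-1.5695e+00 -2.0000e-04 -1.7883e+00] [-0.348  0.298 -0.404  0.868 -0.     3.011] 0.17267787594390419 [-3.3  0.9 14. ]
```

View pics/w9.png

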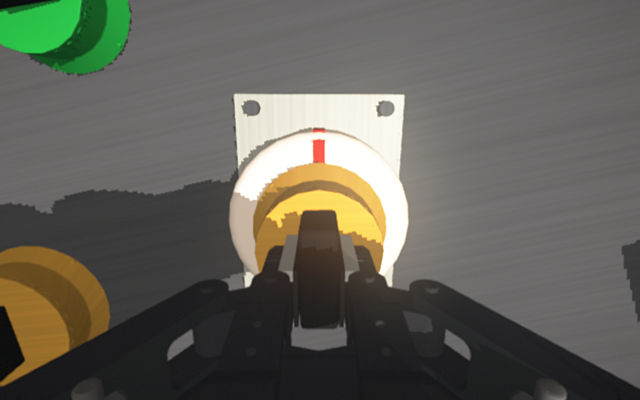

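```bash
python3 -m handwheel '[[1,[0,-0.02,0],0],[-1,[0,0,0],0],[-1,[0,0,0],0],[-1,[0,0,0],0],[-1,[0,0,0],0],[-1,[0,0,0],0],[-1,[0,0,0],0]]'; python3 -m handwheel '[[-1,[0,-0.3,0],0],[-1,[0,-0.6,0],0],[-1,[0,-0.8,0],0],[-1,[0,-0.8,0],0],[-1,[0,0,0],0],[-1,[0,0,0],0],[-1,[0,0,0],0]]'; python3 look.py w10
python3 - <<'E'
from h import *
p,d=eyes.camera("scene");cv2.imwrite("pics/s10.png",cv2.resize(p[100:220,190:350],None,fx=5,fy=5))
E
```

```text
clock: 11.2
ee_pos: [506.4, -183.7, 99.0]
tcp_rot: [-1.571, 0.0, -1.789]
contact_force: [0.3, 0.6, -0.1]
width: 0.999
clock: 11.9
ee_pos: [505.8, -183.5, 222.9]
tcp_rot: [-1.572, 0.0, -1.789]
contact_force: [-0.2, -0.1, 0.8]
width: 0.998
11.9 [ 505.8 -183.5  222.9] [-1.5725e+00  2.0000e-04 -1.7890e+00] [-0.348  0.206 -0.225  1.141  0.     3.012] 0.997908188882147 [-0.2 -0.1  0.8]
```

View pics/w10.png

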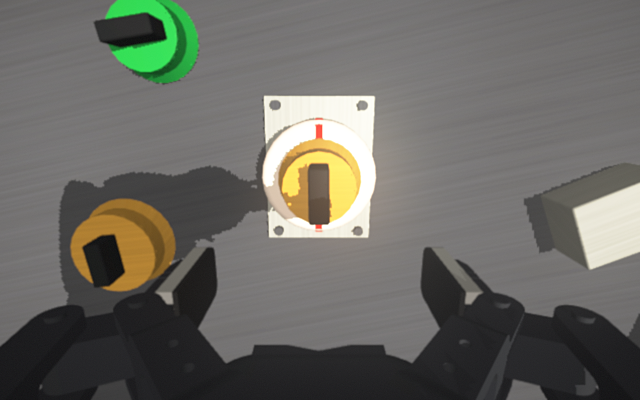

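View pics/s10.png

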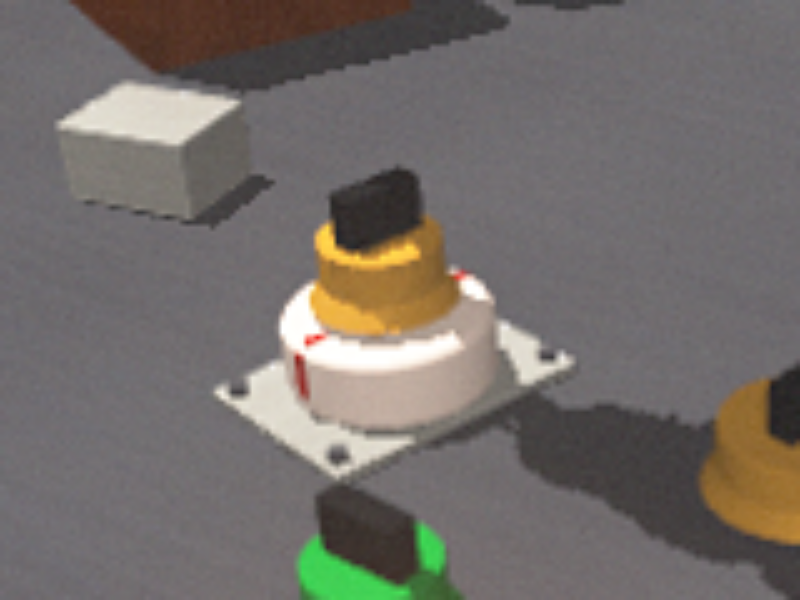

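The lid sits low on the shoulder, with its bar at (319,195) lying between the marks at (319,131) and (319,228). One numeric check of the angle before handing in.

Run:
```python
from h import *
f=np.load("pics/w10.npz");p=f["p"];o=dict(ee_pos=f["ee_pos"],tcp_rot=f["tcp_rot"])
k=((p.max(2)<75).astype(np.uint8))[155:232,295:345]
L=[];
for r in range(15,65):
    x=np.flatnonzero(k[r]); x=x[(x>8)&(x<42)]
    if len(x)>10: L.append((x.mean()+295,r+155))
P=plane("wrist",L,111,o);c=np.polyfit(P[:,0],P[:,1],1);print("bar",np.degrees(np.arctan(c[0])),P.mean(0))
hsv=cv2.cvtColor(p,cv2.COLOR_BGR2HSV)
r=(cv2.inRange(hsv,(0,130,80),(8,255,255))|cv2.inRange(hsv,(172,130,80),(180,255,255)));r[240:]=0;r[:,:290]=0;r[:,350:]=0
n,l,s,ce=cv2.connectedComponentsWithStats(r);print(ce[1:],s[1:,4])
```

```text
Traceback (most recent call last):
  File "h.py", line 14, in plane
    s=rays(n,uv);A,c=pose(n,o)
  File "h.py", line 6, in rays
    return cv2.undistortPoints(np.array(uv,float).reshape(-1,1,2),K,np.array([m["k1"],0,0,0,0],float)).reshape(-1,2)
           ~~~~~~~~~~~~~~~~~~~^^^^^^^^^^^^^^^^^^^^^^^^^^^^^^^^^^^^^^^^^^^^^^^^^^^^^^^^^^^^^^^^^^^^^^^^
cv2.error: OpenCV(4.12.0) /io/opencv/modules/calib3d/src/undistort.dispatch.cpp:347: error: (-215:Assertion failed) CV_IS_MAT(_src) && CV_IS_MAT(_dst) && (_src->rows == 1 || _src->cols == 1) && (_dst->rows == 1 || _dst->cols == 1) && _src->cols + _src->rows - 1 == _dst->rows + _dst->cols - 1 && (CV_MAT_TYPE(_src->type) == CV_32FC2 || CV_MAT_TYPE(_src->type) == CV_64FC2) && (CV_MAT_TYPE(_dst->type) == CV_32FC2 || CV_MAT_TYPE(_dst->type) == CV_64FC2) in function 'cvUndistortPointsInternal'
```

Run:
```python
from h import *
f=np.load("pics/w10.npz");p=f["p"];o=dict(ee_pos=f["ee_pos"],tcp_rot=f["tcp_rot"])
print(p[195,300:340].max(1))
hsv=cv2.cvtColor(p,cv2.COLOR_BGR2HSV)
k=(hsv[...,2]<100)
L=[]
for r in range(180,220):
    x=np.flatnonzero(k[r,303:336])+303
    if 12<len(x)<30: L.append((x.mean(),r))
print(len(L))
P=plane("wrist",L,111,o);c=np.polyfit(P[:,0],P[:,1],1);print("bar",np.degrees(np.arctan(c[0])),P.mean(0))
r=(cv2.inRange(hsv,(0,130,80),(8,255,255))|cv2.inRange(hsv,(172,130,80),(180,255,255)));r[240:]=0;r[:,:290]=0;r[:,350:]=0
n,l,s,ce=cv2.connectedComponentsWithStats(r);print(ce[1:],s[1:,4])
```

```text
[192 192 193 193 194 194 197 189 130  97 101 104 106 107 109 107 111 111
 112 113 114 115 115 116 116 117 115 108 109 205 255 255 255 255 254 255
 255 255 254 254]
16
bar -5.498663340973192 [ 493.30219723 -179.10107896  111.        ]
[[318.33333333 118.33333333]
 [318.46835443 131.08860759]
 [318.32142857 225.92857143]] [ 9 79 28]
```

The brightness threshold cut through the lit bar, so that -5.5° isn't valid. I'll redo it using colour saturation.

Run:
```python
from h import *
f=np.load("pics/w10.npz");p=f["p"];o=dict(ee_pos=f["ee_pos"],tcp_rot=f["tcp_rot"])
hsv=cv2.cvtColor(p,cv2.COLOR_BGR2HSV)
k=(hsv[...,1]<130)&(hsv[...,2]<140)
L=[]
for r in range(180,214):
    x=np.flatnonzero(k[r,303:336])+303
    if 12<len(x)<30: L.append((x.mean(),r))
print(len(L),L[::6])
P=plane("wrist",L,111,o);c=np.polyfit(P[:,0],P[:,1],1);print("bar",np.degrees(np.arctan(c[0])),P.mean(0))
M=plane("wrist",[(318.47,131.09),(318.32,225.93)],45,o);e=M[0]-M[1];print("marks",np.degrees(np.arctan2(e[1],e[0])))
```

```text
34 [(np.float64(318.0), 180), (np.float64(318.0), 186), (np.float64(318.0), 192), (np.float64(318.0), 198), (np.float64(318.0), 204), (np.float64(318.0), 210)]
bar -11.111656551965714 [ 504.6942044  -181.76320803  111.        ]
marks -12.585728655810486
```

```bash
python3 -c "
from rig import robot
print(robot.close_job(), robot.get_obs()['clock'])"
```

```text
the job is handed in; nothing more can be done
the job is handed in; nothing more can be done
```

The flux pot has its lid on and locked, and the job is handed in. I took the medium brass lid (its rim measured 79 mm against the stated 77), set it over the neck with its bar about 75° anticlockwise of the marks, and turned it clockwise until the bar was in line. I then let go and raised the gripper to 223 mm. The last clock reading I saw was about 12 s, just before handing in; the limit is 42 s.

- **Seating:** in the scene view the lid sits low on the pot's shoulder. The tool height at contact was about 99.5 mm, against the 98.2 mm I expected for home and about 112 mm if the tabs had been resting on the lugs. I did not pull on the lid to test the lock.
- **Alignment:** the bar measured -11.1° and the red marks -12.6°, a difference of 1.5°. The lid's centre measured within about 1 mm of the pot's. My first two angle readings failed: one script error, then a wrong brightness cut that gave -5.5°. The third is the one I kept.
- **Forces:** the highest force I read while seating and turning the lid was about 14 N vertical.
- **Other lids:** I did not touch the wide and narrow lids, but I did not measure their positions again at the end.

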